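# Seat the gear block and press the grease coupler onto its tilted nipple

### The job

Set the blue gear block flat and fully home in the matching stepped pocket of the aluminium service nest and let go of it. Then take the orange-and-black grease coupler from its parking cup by its black handle and press it squarely onto the block's tilted brass nipple until it snaps on and the red spring collar is pushed right down; finish while still gripping the coupler and holding the collar down against its spring. Leave the other things on the bench where they are.

Things in the scene. Friction and masses are not known exactly. Their poses are not given: they have to be found in the camera images.
- nest: Fixed nest, plate 12 mm thick with aluminium walls round a stepped pocket; wall tops 22 mm, pocket floor 12 mm above the bench. Origin on the bench under the centre of the pocket's wide part, z up. Pocket (mm): x -23.8..23.8, y +-26.8, then a slot to x 37.8, y +-14.8. Outside x -41..55, y +-38. The block fits one way only, axes along the nest's, origin at (0, 0, 12).
- block: Loose 0.4 kg gear block. Steel flange 12 mm thick (mm: x -22..22, y +-25; tongue x 22..36, y +-13), blue body x +-20, y +-17, z 12..34: grip across y, 34 mm. Origin: underside centre of the wide part, z up. Brass nipple leans 20 deg from vertical to the block's -x, tip at x -17, z 70. Starts flat on the bench, left or right of the nest.
- nipple: Brass nipple on the block. Origin: its axis on the blue top, (-4, 0, 34) mm in the block's frame; z along its axis, outwards. Stem 13 mm across, tapered tip at z 37.5 mm. Two sprung balls stand out 3.5 mm from the stem at z 28.5: a coupler pushed down the axis is forced past them (about 6 N) and snaps on, its mouth near z 17.
- collar (a joint): Red disc, 26 mm across, round the nipple's stem; free, its upper face is at z 17 mm of the nipple. Value: metres pushed down the axis, 0 free, 0.007 right down (face at z 10). Its spring gives 5 N at first, 14 N right down. The coupler's mouth pushes it; let go, it pushes the coupler back up.
- coupler: Loose round grease coupler, 0.2 kg, 95 mm long. Origin: centre of its mouth; z along its axis to the handle. Steel socket 30 mm across, z 0..40 mm, mouth hole 16.4 across, hollow to z 32; orange shoulder 44 across, z 40..48, for fingertips to push on; black handle 26 across, z 48..90; orange cap 22 across to 95. Starts upright, mouth down, loose in its cup.
- cup: Fixed grey parking cup for the coupler, 68 mm across at the foot, rim 52 mm across and 26 mm high, inside 37 mm across. Floor 6 mm above the bench (the coupler stands on it). Origin on the bench at its centre.
- handpiece: Bystander, to be left alone: steel dental handpiece lying down, 140 mm long. Origin at its underside.
- driver: Bystander, to be left alone: screwdriver with red handle, 150 mm long. Origin at its underside.
- oil: Bystander, to be left alone: amber oil bottle, red cap, 110 mm tall. Origin at its underside.
- dish: Bystander, to be left alone: steel bowl, 76 mm wide, 30 mm high. Origin at its underside.
- burs: Bystander, to be left alone: aluminium bur holder 70 x 40 x 22 mm with pins up to 46 mm high. Origin at its underside.
- jar: Bystander, to be left alone: white jar, 60 mm wide, 55 mm tall. Origin at its underside.
- spatula: Bystander, to be left alone: black-handled spatula, 170 mm long. Origin at its underside.
There are look-alikes about, which are no part of the job. What is shaped like the cup but pink is not meant.

How it is judged:
By the outcome, as a careful person would: the job done as asked, in the order asked, and still so for the second after the job is handed in, while the arm keeps its last pose, push and grip.
It also fails if it takes over 48 s, if anything falls off the work surface, if the arm or the gripper's body presses on something with over 40 N, if the wrist force passes 120 N, or if a joint passes its speed limit or range.

### The arm

A 6-joint arm with a two-finger parallel gripper is mounted at the origin on the work surface. World frame = base frame: x ahead of the robot, y to its left, z up, the work surface at z = 0. Lengths are in mm, angles in rad, forces in N, time in s.
With the tool pointing down it reaches from about 275 to 1000 mm from the base axis. Payload 8.4 kg.
Tool frame: the origin (TCP) lies between the finger pads; the fingertips stand r.finger_overhang ahead of it and the grasp point (between the pads) is the TCP (r.finger_overhang is the distance from the TCP to the fingertips, in mm); z points along the fingers, y is the line along which they close (so a half turn about z gives the same grasp; the last joint's range is limited). The gripper opens to 85 mm and grips with 20 to 120 N. Pads are 22 mm wide; open, the fingers measure 114 mm over their backs; the gripper's body (76 mm by 85 mm) begins 54 mm behind the grasp point. The pads swing forward as they close: fully open they stand 13 mm farther back than shut.
Start: joints at [1.306, 0.353, 1.633, -0, 1.155, -0.002], TCP at [162.364, 603.544, 250.281] pointing down, gripper open.
Joint ranges: [-2.63, 2.63], [-0.92, 2.1], [0.06, 2.66], [-1.3, 4.44], [0, 2.69], [-3.02, 3.02]. Speed limits (rad/s): [2.22, 2.22, 2.79, 3.14, 3.14, 3.14].

### API

Orientations are given as [roll, pitch, yaw] about the fixed x, y, z axes, in that order (R = Rz(yaw) Ry(pitch) Rx(roll)).
In Python, from rig import r, cams, sign_off gives the robot as it stands.
- The arm moves only by the shell command python3 -m crank 'ROWS' [FORCE]. ROWS is JSON, a list of rows, each a list of 7 numbers: the shift along the tool's x, y, z in m, then the turn, a rotation vector about the tool's x, y, z in rad, then the closure, from 0 (fully open) to 1 (shut). In form: [[dx, dy, dz, ax, ay, az, gripper], ...]. A call has 1 to 5 rows; each row is the pose to reach, as a shift and turn from the pose commanded when the call began, along the tool's axes at that moment; what a row does not reach only later rows make up. A row lasts 1/10 s, in which the tool goes at most 50 mm and 8.59 degrees, less where a joint would pass 70% of its speed; a pose out of reach is approached as far as the arm can. A call with a gripper value outside its range is refused whole. The fingers move at their own pace and stop on an object; FORCE is the grip in N (left out, the last holds). Time passes only in rows, so rows that repeat a pose let the fingers close. It gives the time, the measured TCP pose, the force, the opening and the grip force at its end, in the units of the state.
- r.sense(): the state, without advancing time (a new reading comes with each control period).
- cams.grab_frame(name): name is "side" or "top" or "wrist"; returns a dict with "image" (384x512x3 uint8, red, green, blue), "fx", "fy", "cx", "cy" (pixels), "position" and "orientation" of the camera in the world. Camera axes: x right, y down, z forward; pixel columns grow to the right and rows downward; lengths in mm; the calibration is good to about 2 mm. A picture is of the moment at which its call begins. There is no depth.
- sign_off(): hands the job in; it is judged then, once.
The state is a dict: "clock": time; "qpos": joint angles; "qvel": joint speeds; "joint_efforts": joint torques, N m; "eef_pos": TCP position; "tcp_rot": TCP orientation; "contact_force": force on the tool from outside, world axes, zero at the start; "wrist_torque": the same for the moment, N m; "opening": opening from 0.0 (shut) to 1.0 (fully open); "grasp_force": force on a finger pad.
Only numpy, scipy, OpenCV 4.12 (cv2) and the standard library are available. Lean on these libraries where they do the work, as an engineer would, in place of code of your own. Each camera call takes 0.05 s, during which the arm holds its last target. There are 200 camera calls.

## Working session

There is one attempt and no reset: what is moved stays moved. The work goes in short steps, Python scripts to look and compute and a shell command to move; the robot and the scene stay as the last step left them, time stands still between calls to the robot, and variables do not carry over. Pictures are saved under pics/ and viewed, at most 10 in all, crops included, and the job is handed in when it is done.

```bash
ls; mkdir -p pics
python3 - <<'E'
from rig import r,cams
import cv2,numpy as np
print(r.finger_overhang, r.sense())
for n in ["side","top"]:
    f=cams.grab_frame(n); im=f["image"]; print(n,{k:v for k,v in f.items() if k!="image"})
    np.save(f"pics/{n}0.npy",im); cv2.imwrite(f"pics/{n}0.png",cv2.resize(im[:,:,::-1],(800,600),interpolation=cv2.INTER_CUBIC))
E
```

```text
pics
19.0 {'clock': 0.0, 'qpos': array([ 1.30561269e+00,  3.53650254e-01,  1.63415725e+00, -7.61442679e-06,
        1.15517304e+00, -2.41254789e-03]), 'qvel': array([-1.05887128e-03, -2.24663767e-04,  1.18715610e-04, -3.07137487e-04,
        9.21865604e-04, -5.62081616e-06]), 'joint_efforts': array([ 5.81016120e-04, -6.05258131e+01, -3.42063439e+01,  6.94703772e-05,
        9.51899390e-03,  7.01110253e-05]), 'eef_pos': array([162.23907818, 603.10493203, 249.55044805]), 'tcp_rot': array([-3.14020475e+00,  3.61353623e-06,  2.87882464e+00]), 'contact_force': array([-0.28044743, -0.04521967, -0.00279569]), 'wrist_torque': array([0.02338733, 0.0034583 , 0.06932663]), 'grasp_force': 0.0, 'opening': 1.0019941982237277}
side {'fx': 434.4101314941353, 'fy': 434.4101314941353, 'cx': 250.35911121437772, 'cy': 195.31514654267212, 'position': array([ 255.90808112, -907.68208107,  787.73406155]), 'orientation': array([-2.28044313, -0.01688058, -0.33346605])}
top {'fx': 392.813137815129, 'fy': 392.813137815129, 'cx': 256.1093420659171, 'cy': 191.09910733934208, 'position': array([ 439.55892067,  -66.21893044, 1042.3796865 ]), 'orientation': array([-3.02228164e+00,  1.43963939e-03, -1.57078682e+00])}
```

View pics/top0.png

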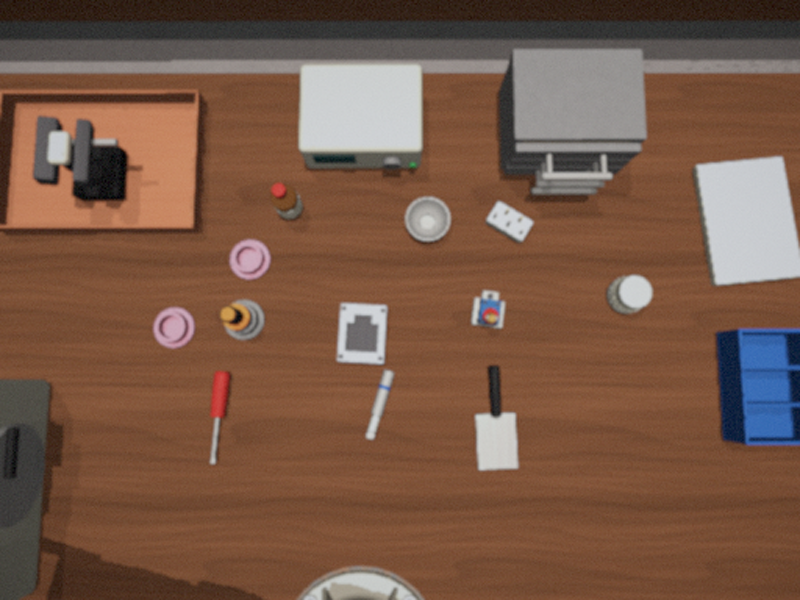

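View pics/side0.png

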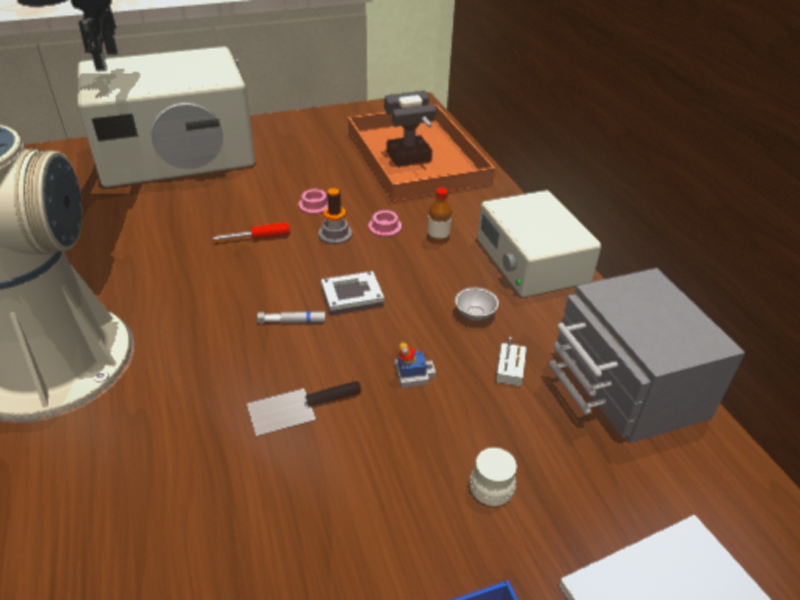

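The top view shows the block at zoomed (489,310) and the nest at (362,333), both with tongue/slot up (+x). The coupler and cup are at (240,320), with two pink decoys nearby. The side view agrees with this.

```bash
cat > h.py <<'E'
import numpy as np,cv2
from scipy.spatial.transform import Rotation as Ro
from rig import r,cams
def rot(o): return Ro.from_euler('xyz',o)
def ray(f,u,v,z):
    d=rot(f["orientation"]).apply([(u-f["cx"])/f["fx"],(v-f["cy"])/f["fy"],1.])
    p=f["position"]; return p+d*(z-p[2])/d[2]
def proj(f,P):
    c=rot(f["orientation"]).inv().apply(np.asarray(P)-f["position"])
    return c[...,0]/c[...,2]*f["fx"]+f["cx"],c[...,1]/c[...,2]*f["fy"]+f["cy"]
def tri(obs):
    A=np.zeros((3,3));b=np.zeros(3)
    for f,u,v in obs:
        d=rot(f["orientation"]).apply([(u-f["cx"])/f["fx"],(v-f["cy"])/f["fy"],1.]);d/=np.linalg.norm(d)
        M=np.eye(3)-np.outer(d,d);A+=M;b+=M@f["position"]
    return np.linalg.solve(A,b)
def move(P,rpy):
    """shift (m) and rotvec in current tool axes to the target pose"""
    s=r.sense();R=rot(s["tcp_rot"]);T=rot(rpy)
    return np.round(R.inv().apply(np.asarray(P)-s["eef_pos"])/1000,4),np.round((R.inv()*T).as_rotvec(),4)
E
python3 - <<'E'
from h import *
f=cams.grab_frame("top");g=cams.grab_frame("side");w=cams.grab_frame("wrist")
k=1.5625
for n,u,v,z in [("block",489,310,20),("nest",362,333,22),("cup",244,320,13),("captop",229,315,101)]:
    print(n,ray(f,u/k,v/k,z))
print("tri cap",tri([(f,229/k,315/k),(g,334/k,190/k)]))
hsv=cv2.cvtColor(f["image"],cv2.COLOR_RGB2HSV)
m=cv2.inRange(hsv,(100,120,60),(125,255,255));m[:,420:]=0
n,l,s,c=cv2.connectedComponentsWithStats(m);print([(s[i],c[i]) for i in range(1,n) if s[i,4]>15])
s=r.sense();R=rot(s["tcp_rot"])
print("wrist cam in tool",R.inv().apply(w["position"]-s["eef_pos"]),(R.inv()*rot(w["orientation"])).as_euler('xyz'),w["fx"],w["cx"],w["cy"])
print(move([430,-220,250],[np.pi,0,0]),move([430,-220,250],[np.pi,0,np.pi]))
print(move([430,-110,330],[np.pi,0,0]),move([430,-110,330],[np.pi,0,np.pi]))
E
```

```text
block [ 542.86971581 -213.40932265   20.        ]
nest [504.2510232   -1.25763356  22.        ]
cup [526.72299038 198.05839224  13.        ]
captop [526.99911858 198.81490751 101.        ]
tri cap [530.48732697 197.2593696  103.51662945]
[(array([307, 192,  12,  12,  42], dtype=int32), array([311.64285714, 195.64285714]))]
wrist cam in tool [  71.15545832    0.78384817 -124.5062705 ] [-2.82596147e-01  4.03786630e-04  1.57106007e+00] 299.2393944569123 252.41407487324295 191.0496149465246
(array([-4.724e-01, -7.255e-01,  4.000e-04]), array([-1.0000e-04,  1.0000e-03,  2.8788e+00])) (array([-4.724e-01, -7.255e-01,  4.000e-04]), array([-7.000e-04, -1.000e-04, -2.628e-01]))
(array([-0.4438, -0.6194, -0.0796]), array([-1.0000e-04,  1.0000e-03,  2.8788e+00])) (array([-0.4438, -0.6194, -0.0796]), array([-7.000e-04, -1.000e-04, -2.628e-01]))
```

```bash
python3 -m crank '[[-0.03,-0.033,0,0,0,-0.0526,0],[-0.06,-0.066,0.002,0,0,-0.1051,0],[-0.09,-0.099,0.004,0,0,-0.1577,0],[-0.12,-0.132,0.006,0,0,-0.2102,0],[-0.155,-0.17,0.008,0,0,-0.2628,0]]' 60
python3 - <<'E'
from h import *
print(move([530,-110,230],[np.pi,0,np.pi]))
E
```

```text
clock: 0.75
eef_pos: [267.4, 399.3, 242.3]
tcp_rot: [3.141, 0.0, -3.139]
contact_force: [1.9, 1.0, 0.6]
opening: 0.999
grasp_force: 0.0
(array([-0.261 , -0.5101,  0.0122]), array([0.0004, 0.0003, 0.003 ]))
```

```bash
python3 -m crank '[[-0.0218,-0.0425,0.001,0,0,0,0],[-0.0435,-0.085,0.002,0,0,0,0],[-0.0653,-0.1275,0.003,0,0,0,0],[-0.087,-0.17,0.004,0,0,0,0],[-0.1088,-0.2125,0.005,0,0,0,0]]' >/dev/null; python3 -m crank '[[-0.0218,-0.0425,0.001,0,0,0,0],[-0.0435,-0.085,0.002,0,0,0,0],[-0.0653,-0.1275,0.003,0,0,0,0],[-0.087,-0.17,0.004,0,0,0,0],[-0.1088,-0.2125,0.005,0,0,0,0]]' >/dev/null;  python3 -m crank '[[-0.0218,-0.0425,0.001,0,0,0,0],[-0.0435,-0.085,0.002,0,0,0,0],[-0.0435,-0.085,0.002,0,0,0,0]]'
python3 - <<'E'
from h import *
import pickle
w=cams.grab_frame("wrist"); pickle.dump(w,open("pics/w1.pkl","wb"));im=w["image"]
cv2.imwrite("pics/w1.png",cv2.resize(im[:,:,::-1],(800,600),interpolation=cv2.INTER_CUBIC))
print(r.sense()["eef_pos"],w["position"])
for n,P in dict(block=[543,-213,20],nest=[504,-1,22]).items(): print(n,np.array(proj(w,P))*1.5625)
E
```

```text
clock: 2.05
eef_pos: [530.5, -114.0, 230.4]
tcp_rot: [-3.14, 0.002, 3.138]
contact_force: [1.4, -0.1, -0.6]
opening: 1.001
grasp_force: 0.0
[ 529.01466003 -111.78368012  230.04118401] [ 459.36732592 -112.60986001  354.80493264]
block [259.368245   280.27550938]
nest [552.56216568 226.59499866]
```

View pics/w1.png

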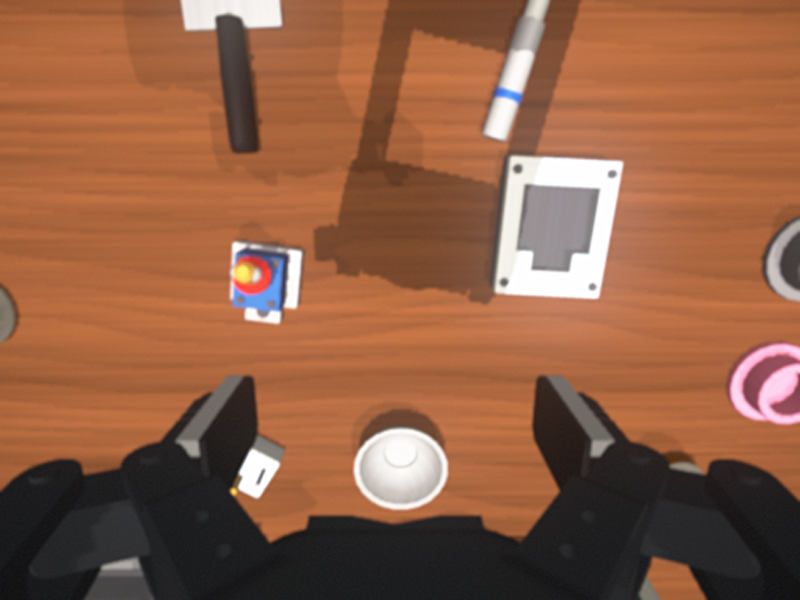

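The wrist view shows the block at zoomed (265,280) with the nipple leaning toward the robot. The nest is at (558,228) with its slot facing +x, and its four screw holes are visible. I'll measure both by raying contours onto known heights.

Run:
```python
from h import *
import pickle
w=pickle.load(open("pics/w1.pkl","rb"));im=w["image"];k=1.5625
hsv=cv2.cvtColor(im,cv2.COLOR_RGB2HSV)
print("px: nest top",im[int(175/k),int(565/k)],"side",im[int(230/k),int(507/k)],"flange",im[int(290/k),int(294/k)],"wood",im[int(250/k),int(400/k)])
def rect(m,z,n):
    c=max(cv2.findContours(m,cv2.RETR_EXTERNAL,cv2.CHAIN_APPROX_NONE)[0],key=cv2.contourArea)[:,0]
    P=np.array([ray(w,u,v,z)[:2] for u,v in c],np.float32)
    R=cv2.minAreaRect(P);print(n,R,"fit dirs",len(c));return P
H,W=im.shape[:2]
def roi(m,x0,y0,x1,y1):
    o=np.zeros_like(m);a=np.s_[int(y0/k):int(y1/k),int(x0/k):int(x1/k)];o[a]=m[a];return o
g=im.min(axis=2)
rect(roi((g>190).astype(np.uint8),485,150,640,310),22,"nest top")
rect(roi((g>140).astype(np.uint8),485,150,640,310),22,"nest all")
b=cv2.inRange(hsv,(100,120,40),(125,255,255));rect(roi(b,210,230,310,330),34,"blue")
fl=roi(((g>100)|(b>0)).astype(np.uint8),210,230,310,330);rect(fl,12,"flange+tongue")
# holes
G=cv2.cvtColor(im,cv2.COLOR_RGB2GRAY).astype(float);pts=[]
for u,v in [(517,168),(613,174),(504,282),(593,287)]:
    u0,v0=int(round(u/k)),int(round(v/k));a=220-G[v0-4:v0+5,u0-4:u0+5];a=np.clip(a,0,None);a[a<50]=0
    yy,xx=np.mgrid[v0-4:v0+5,u0-4:u0+5];pts.append(ray(w,(a*xx).sum()/a.sum(),(a*yy).sum()/a.sum(),22)[:2])
p=np.array(pts);print(p.round(1),p.mean(0));
for i,j in [(0,1),(2,3),(0,2),(1,3)]:
    d=p[j]-p[i];print(i,j,np.linalg.norm(d),np.degrees(np.arctan2(d[1],d[0])))
```

```text
px: nest top [254 254 255] side [245 243 236] flange [254 253 252] wood [128  75  46]
nest top ((505.9796142578125, 1.6517181396484375), (77.13546752929688, 97.8890609741211), 86.7941665649414) fit dirs 306
nest all ((506.06536865234375, 1.4486312866210938), (78.74226379394531, 99.24205780029297), 86.82340240478516) fit dirs 311
blue ((540.6696166992188, -209.79734802246094), (32.62687301635742, 39.325618743896484), 81.50440979003906) fit dirs 134
flange+tongue ((548.0075073242188, -212.38426208496094), (54.121559143066406, 62.159423828125), 81.80321502685547) fit dirs 361
[[463.9 -28.9]
 [467.6  36.3]
 [543.9 -33.5]
 [548.4  32.6]] [505.96032787   1.61020684]
0 1 65.28921550465469 86.75093405126174
2 3 66.30407130235454 86.1061336012382
0 2 80.20171507705751 -3.3150321869613473
1 3 80.95303375330481 -2.5990975638117506
```

```bash
python3 -m crank '[[-0.003,-0.03,0.03,0,0,0.049,0],[-0.006,-0.06,0.06,0,0,0.098,0],[-0.011,-0.1,0.1,0,0,0.147,0],[-0.011,-0.1,0.1,0,0,0.147,0]]'
cat > blk.py <<'E'
from h import *
w=cams.grab_frame("wrist");im=w["image"]
hsv=cv2.cvtColor(im,cv2.COLOR_RGB2HSV);g=im.min(axis=2)
u,v=proj(w,[541,-210,34]);o=np.zeros(g.shape,np.uint8);o[max(0,int(v)-50):int(v)+60,int(u)-65:int(u)+65]=1
b=cv2.inRange(hsv,(100,120,40),(125,255,255))*o
def rect(m,z,n):
    c=max(cv2.findContours(m,cv2.RETR_EXTERNAL,cv2.CHAIN_APPROX_NONE)[0],key=cv2.contourArea)[:,0]
    P=np.array([ray(w,x,y,z)[:2] for x,y in c],np.float32);print(n,cv2.minAreaRect(P))
rect(b,34,"blue");rect((((g>120)|(b>0))*o).astype(np.uint8),12,"flange")
c=im[int(v)-95:int(v)+75,int(u)-110:int(u)+110,::-1] if v>95 else im[:170,int(u)-110:int(u)+110,::-1]
cv2.imwrite("pics/b1.png",cv2.resize(c,None,fx=3,fy=3,interpolation=cv2.INTER_CUBIC));print(u,v,r.sense()["eef_pos"],r.sense()["tcp_rot"])
E
python3 blk.py
```

```text
clock: 2.5
eef_pos: [537.1, -210.3, 126.6]
tcp_rot: [3.141, -0.005, 2.992]
contact_force: [-0.7, 0.6, -0.8]
opening: 1.001
grasp_force: 0.0
blue ((540.4942016601562, -211.60130310058594), (32.046329498291016, 39.64020919799805), 81.95724487304688)
flange ((548.779541015625, -212.99551391601562), (51.57124328613281, 60.63181686401367), 81.4050064086914)
252.31915911748567 206.40509389266822 [ 537.45462087 -209.80232943  127.57142819] [ 3.14064285 -0.0045564   2.99324949]
```

View pics/b1.png

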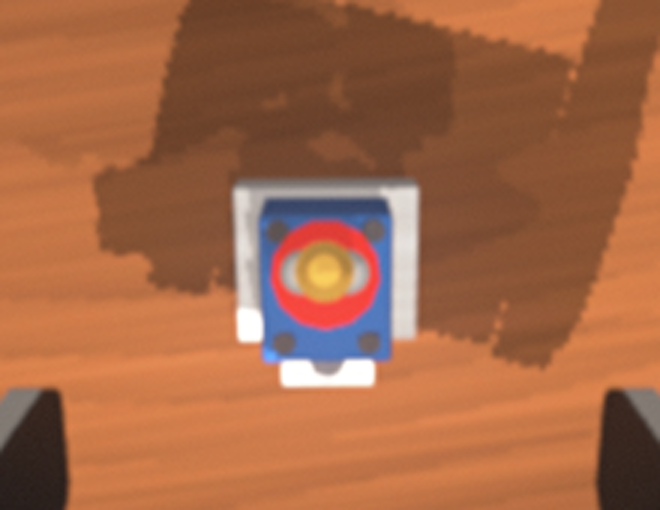

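The crop shows the block square between the open fingers, with the collar and nipple at crop (325,272). I'll take the block origin as about (541.5, -212) with yaw -8.3°, and descend.

```bash
python3 -m crank '[[0,0,0.03,0,0,0,0.2],[0,0,0.06,0,0,0,0.2],[0,0,0.06,0,0,0,0.2]]'
python3 - <<'E'
from h import *
print(move([541.5,-211.8,33],[np.pi,0,np.pi-.145]))
E
```

```text
clock: 2.85
eef_pos: [537.2, -207.2, 68.4]
tcp_rot: [3.14, -0.005, 2.996]
contact_force: [0.0, 1.0, 0.1]
opening: 0.799
grasp_force: 0.0
(array([-0.0052, -0.004 ,  0.0354]), array([ 0.0015, -0.005 , -0.0006]))
```

```bash
python3 -m crank '[[-0.0045,-0.0035,0.015,0,-0.005,0,0.2],[-0.0045,-0.0035,0.034,0,-0.005,0,0.2],[-0.0045,-0.0035,0.034,0,-0.005,0,0.7],[-0.0045,-0.0035,0.034,0,-0.005,0,0.7],[-0.0045,-0.0035,0.034,0,-0.005,0,0.7]]' 50;python3 -m crank '[[0,0,0,0,0,0,0.7],[0,0,0,0,0,0,0.7],[0,0,0,0,0,0,0.7]]'
```

```text
clock: 3.35
eef_pos: [544.0, -213.5, 37.8]
tcp_rot: [-3.141, 0.007, 2.995]
contact_force: [-0.0, 2.7, 3.2]
opening: 0.382
grasp_force: 51.3
clock: 3.65
eef_pos: [544.1, -213.6, 37.8]
tcp_rot: [-3.141, 0.007, 2.995]
contact_force: [-0.5, 2.4, 6.9]
opening: 0.384
grasp_force: 51.8
```

```bash
python3 -m crank '[[0,0,-0.03,0,0,0,0.7],[0.01,0.02,-0.06,0,0,-0.02,0.7],[0.025,0.055,-0.072,0,0,-0.045,0.7],[0.042,0.09,-0.072,0,0,-0.07,0.7],[0.058,0.126,-0.072,0,0,-0.089,0.7]]';python3 -m crank '[[0,0,0,0,0,0,0.7],[0,0,0,0,0,0,0.7]]'
python3 - <<'E'
from h import *
import pickle
w=cams.grab_frame("wrist"); pickle.dump(w,open("pics/w2.pkl","wb"));im=w["image"]
cv2.imwrite("pics/w2.png",cv2.resize(im[:,:,::-1],(800,600),interpolation=cv2.INTER_CUBIC))
s=r.sense();print(s["eef_pos"],s["tcp_rot"],s["contact_force"])
E
```

```text
clock: 4.15
eef_pos: [503.2, -79.3, 108.7]
tcp_rot: [-3.141, 0.006, 3.084]
contact_force: [0.9, 0.5, -6.0]
opening: 0.384
grasp_force: 53.0
clock: 4.35
eef_pos: [503.5, -79.6, 108.3]
tcp_rot: [-3.141, 0.005, 3.086]
contact_force: [0.6, -0.7, -5.8]
opening: 0.38
grasp_force: 53.1
[504.07984267 -80.30197685 108.32758724] [-3.14080459  0.00563614  3.08444517] [-0.40561522 -0.90661162 -6.62465932]
```

View pics/w2.png

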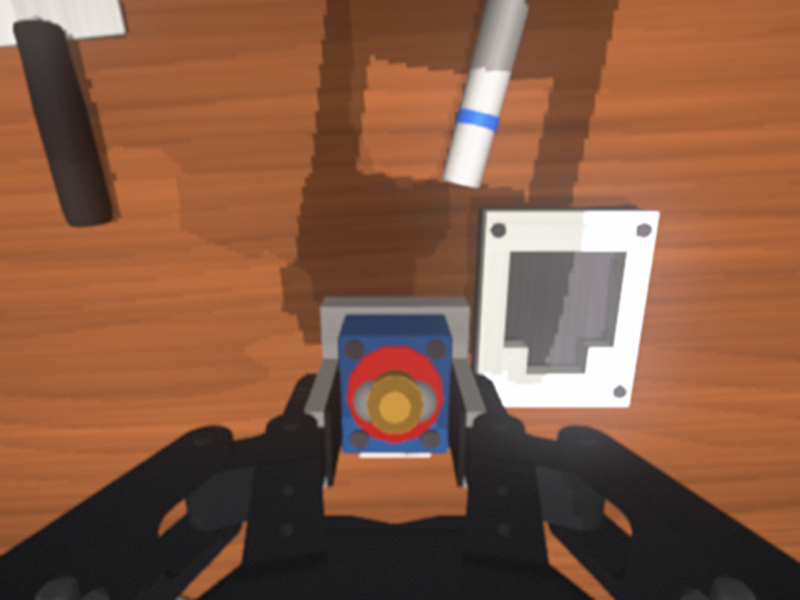

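The view shows the block held level at zoomed (395,385), with the nest to its right and three holes visible at (498,230), (643,230) and (620,391). I'll compute the correction from these.

Run:
```python
from h import *
import pickle
w=pickle.load(open("pics/w2.pkl","rb"));im=w["image"];k=1.5625
G=cv2.cvtColor(im,cv2.COLOR_RGB2GRAY).astype(float);pts=[]
for u,v in [(498,230),(643,230),(620,391)]:
    u0,v0=int(round(u/k)),int(round(v/k));p=G[v0-6:v0+7,u0-6:u0+7];a=np.median(p)-p;a[a<50]=0
    yy,xx=np.mgrid[v0-6:v0+7,u0-6:u0+7];q=((a*xx).sum()/a.sum(),(a*yy).sum()/a.sum());pts.append(ray(w,*q,22)[:2])
p=np.array(pts);print(p.round(1))
for i,j in [(0,1),(1,2)]:
    d=p[j]-p[i];print(np.linalg.norm(d),np.degrees(np.arctan2(d[1],d[0])))
ya=np.arctan2(*(p[2]-p[1])[::-1]);c=(p[0]+p[2])/2;o=c-7*np.array([np.cos(ya),np.sin(ya)]);print("nest centre",c,"origin",o)
g=im.min(axis=2);m=np.zeros(g.shape,np.uint8);m[120:275,295:430]=(g>150)[120:275,295:430]
P=np.array([ray(w,x,y,22)[:2] for x,y in max(cv2.findContours(m,0,1)[0],key=cv2.contourArea)[:,0]],np.float32);print("rect",cv2.minAreaRect(P))
s=r.sense();zt=s["eef_pos"][2]-3.8
hsv=cv2.cvtColor(im,cv2.COLOR_RGB2HSV);b=cv2.inRange(hsv,(100,120,30),(128,255,255))
col=im[195:300,int(395/k)-30,:];print("column u=%d"%(int(395/k)-30),[(195+i,tuple(int(t) for t in q)) for i,q in enumerate(col) if i<30 or i>85])
for v in (230,275,283): 
    x=np.where(b[v])[0];x=x[(x>200)&(x<310)];print(v,x.min(),x.max(),ray(w,x.min(),v,zt),ray(w,x.max()+1,v,zt))
for u in (222,252,282):
    x=np.where(b[:,u])[0];x=x[(x>190)&(x<305)];print(u,x.min(),x.max(),ray(w,u,x.max()+1,zt))
```

```text
[[464.6 -29.9]
 [468.3  35.5]
 [548.7  31.1]]
65.46952404789769 86.76733444670492
80.56494115707112 -3.09756616423379
nest centre [506.67686398   0.62585943] origin [499.68709121   1.0041142 ]
rect ((506.74542236328125, 0.6037979125976562), (77.7049789428711, 97.25232696533203), 86.78227996826172)
column u=222 [(195, (113, 106, 104)), (196, (132, 126, 122)), (197, (151, 144, 140)), (198, (159, 152, 148)), (199, (154, 148, 144)), (200, (135, 132, 133)), (201, (99, 102, 113)), (202, (62, 71, 94)), (203, (45, 57, 87)), (204, (45, 58, 88)), (205, (44, 58, 88)), (206, (46, 60, 88)), (207, (46, 58, 88)), (208, (47, 60, 90)), (209, (48, 59, 89)), (210, (48, 61, 91)), (211, (49, 61, 91)), (212, (47, 60, 90)), (213, (49, 62, 93)), (214, (49, 67, 103)), (215, (50, 74, 117)), (216, (56, 81, 127)), (217, (56, 78, 122)), (218, (66, 77, 108)), (219, (70, 70, 85)), (220, (76, 69, 74)), (221, (79, 69, 71)), (222, (80, 70, 70)), (223, (79, 70, 71)), (224, (78, 68, 69)), (281, (55, 92, 147)), (282, (55, 95, 151)), (283, (54, 96, 155)), (284, (55, 98, 156)), (285, (55, 97, 157)), (286, (55, 99, 156)), (287, (52, 96, 156)), (288, (60, 96, 152)), (289, (95, 95, 134)), (290, (148, 101, 102)), (291, (182, 109, 74)), (292, (192, 113, 67)), (293, (191, 111, 67)), (294, (189, 113, 68)), (295, (188, 112, 68)), (296, (187, 111, 64)), (297, (187, 110, 65)), (298, (187, 111, 66)), (299, (184, 109, 64))]
230 217 287 [487.82120204 -94.22050162 104.52758724] [489.67120967 -61.32955758 104.52758724]
275 219 286 [511.54019928 -95.3811927  104.52758724] [513.39665663 -62.35105138 104.52758724]
283 218 286 [515.96272039 -96.26365003 104.52758724] [517.86261084 -62.45602145 104.52758724]
222 203 288 [519.46211229 -94.59287842 104.52758724]
252 203 288 [520.29351325 -79.79692721 104.52758724]
282 214 288 [521.124871   -65.00174492 104.52758724]
```

```bash
python3 -m crank '[[0.002,0.03,0,0,0,0,0.7],[0.0035,0.06,0.01,0,0,0,0.7],[0.0048,0.0793,0.025,0,0,0,0.7],[0.0048,0.0793,0.04,0,0,0,0.7],[0.0048,0.0793,0.042,0,0,0,0.7]]';python3 -m crank '[[0,0,0,0,0,0,0.7],[0,0,0,0,0,0,0.7]]'
python3 - <<'E'
from h import *
import pickle
w=cams.grab_frame("wrist"); g=cams.grab_frame("side");t=cams.grab_frame("top");pickle.dump((w,g,t),open("pics/w3.pkl","wb"));im=w["image"][90:330,120:420,::-1]
a=cv2.resize(im,(500,400),interpolation=cv2.INTER_CUBIC)
u,v=map(int,proj(g,[500,0,40]));b=cv2.resize(g["image"][v-45:v+45,u-40:u+40,::-1],(300,338),interpolation=cv2.INTER_CUBIC)
c=np.zeros((400,800,3),np.uint8);c[:,:500]=a;c[:338,500:]=b
cv2.imwrite("pics/w3.png",c)
s=r.sense();print(s["eef_pos"],s["tcp_rot"],s["contact_force"])
E
```

```text
clock: 4.9
eef_pos: [503.3, -1.3, 64.6]
tcp_rot: [-3.141, 0.003, 3.083]
contact_force: [-0.6, 0.6, -5.5]
opening: 0.381
grasp_force: 53.2
clock: 5.1
eef_pos: [504.5, -1.7, 66.5]
tcp_rot: [-3.141, 0.006, 3.082]
contact_force: [-0.6, -0.0, -5.2]
opening: 0.381
grasp_force: 53.2
[504.43517104  -1.39651067  66.656541  ] [-3.14117662  0.0062121   3.08276009] [ 0.44050939 -0.78874165 -5.83369837]
```

View pics/w3.png

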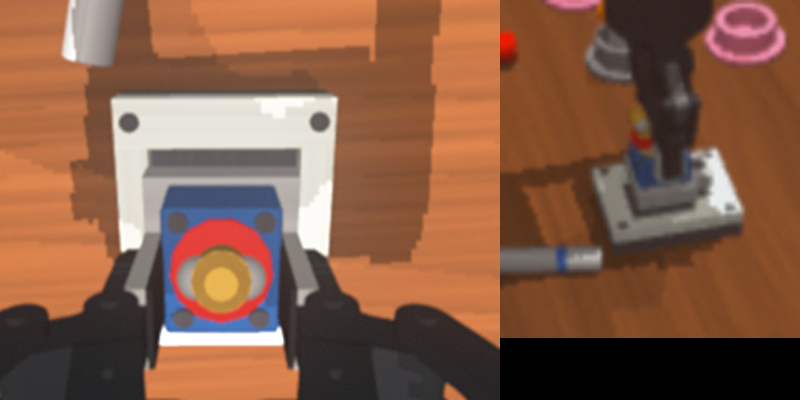

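The crop shows the block above the pocket. The rear holes are at crop (129,122) and (320,122), and the blue top spans u 162–282. I'll work out the remaining offset by ray.

Run:
```python
from h import *
import pickle
w,_,_=pickle.load(open("pics/w3.pkl","rb"));im=w["image"];k=5/3
G=cv2.cvtColor(im,cv2.COLOR_RGB2GRAY).astype(float);pts=[]
for u,v in [(129,122),(320,122)]:
    u0,v0=int(round(120+u/k)),int(round(90+v/k));p=G[v0-7:v0+8,u0-7:u0+8];a=np.median(p)-p;a[a<50]=0
    yy,xx=np.mgrid[v0-7:v0+8,u0-7:u0+8];pts.append(ray(w,(a*xx).sum()/a.sum(),(a*yy).sum()/a.sum(),22)[:2])
p=np.array(pts);d=p[1]-p[0];ya=np.arctan2(d[1],d[0])-np.pi/2;e=np.array([np.cos(ya),np.sin(ya)]);n=np.array([-e[1],e[0]])
o=p.mean(0)+33.2*e;print(p,np.linalg.norm(d),np.degrees(ya),"nest",o)
s=r.sense();zt=s["eef_pos"][2]-3.8
b=cv2.inRange(cv2.cvtColor(im,cv2.COLOR_RGB2HSV),(100,120,30),(128,255,255))
L=[];
for v in range(255,284,3):
    x=np.where(b[v])[0];x=x[(x>190)&(x<310)];L.append((ray(w,x.min(),v,zt)[:2]+ray(w,x.max()+1,v,zt)[:2])/2)
L=np.array(L)-o;print("block y in nest",(L@n).round(2))
F=[]
for u in range(225,282,8):
    x=np.where(b[:,u])[0];x=x[(x>190)&(x<305)];F.append(ray(w,u,x.max()+1,zt)[:2]-o)
F=np.array(F);print("block x in nest",(F@e-20).round(2),"front slope deg",np.degrees(np.polyfit(F@n,F@e,1)[0]))
# back edge of flange underside/top column
u=252;print([tuple(int(t) for t in im[v,u]) for v in range(172,206)])
print("tcp",s["eef_pos"])
```

```text
[[464.53598058 -30.26900046]
 [468.13768686  35.20738884]] 65.57537528517456 -3.1485365622052726 nest [499.48671834   0.64569492]
block y in nest [-0.86 -0.87 -0.88 -0.88 -0.89 -0.89 -0.9  -0.91 -0.91 -1.17]
block x in nest [1.8  1.82 1.84 1.86 1.87 1.89 1.91 1.36] front slope deg -0.4336296470243406
[(232, 230, 221), (233, 231, 222), (232, 229, 221), (232, 231, 221), (233, 231, 222), (232, 230, 220), (213, 208, 196), (159, 156, 148), (114, 110, 108), (98, 94, 94), (98, 94, 95), (100, 96, 97), (98, 94, 94), (99, 95, 96), (99, 96, 96), (98, 93, 94), (101, 97, 97), (108, 103, 103), (121, 118, 115), (129, 124, 121), (130, 126, 122), (130, 125, 123), (129, 125, 121), (138, 133, 130), (161, 155, 152), (183, 176, 171), (190, 183, 177), (184, 178, 174), (157, 155, 158), (115, 121, 135), (75, 90, 117), (63, 79, 111), (66, 81, 114), (65, 82, 113)]
tcp [504.43517104  -1.39651067  66.656541  ]
```

```bash
python3 -m crank '[[0.0018,0.0009,0,0,0,0,0.7],[0.0018,0.0009,0.005,0,0,0,0.7],[0.0018,0.0009,0.009,0,0,0,0.7],[0.0018,0.0009,0.012,0,0,0,0.7]]';python3 -m crank '[[0,0,0.003,0,0,0,0.7],[0,0,0.005,0,0,0,0.7],[0,0,0.005,0,0,0,0.7]]'
```

```text
clock: 5.65
eef_pos: [502.0, 0.1, 53.5]
tcp_rot: [-3.141, 0.005, 3.084]
contact_force: [-0.2, -0.1, -6.9]
opening: 0.377
grasp_force: 53.4
clock: 5.95
eef_pos: [502.1, 0.1, 49.8]
tcp_rot: [-3.141, 0.004, 3.084]
contact_force: [-5.6, -0.0, 12.9]
opening: 0.382
grasp_force: 55.5
```

```bash
python3 -m crank '[[0,0,0,0,0,0,0.3],[0,0,0,0,0,0,0.3],[0,0,-0.03,0,0,0,0.3],[0,0,-0.07,0,0,0,0.3],[0,0,-0.1,0,0,0,0.3]]'; python3 -m crank '[[0.015,0,0,0,0,0,0.3],[0.02,0,0,0,0,0,0.3]]'
python3 - <<'E'
from h import *
import pickle
w=cams.grab_frame("wrist"); g=cams.grab_frame("side");t=cams.grab_frame("top");pickle.dump((w,g,t),open("pics/w4.pkl","wb"))
u,v=map(int,proj(w,[500,1,34]));a=cv2.resize(w["image"][max(0,v-90):v+90,u-90:u+90,::-1],(450,450),interpolation=cv2.INTER_CUBIC)
u,v=map(int,proj(g,[500,0,30]));b=cv2.resize(g["image"][v-40:v+40,u-35:u+35,::-1],(350,400),interpolation=cv2.INTER_CUBIC)
c=np.zeros((450,800,3),np.uint8);c[:,:450]=a;c[:400,450:]=b
cv2.imwrite("pics/w4.png",c)
s=r.sense();print(s["eef_pos"],s["tcp_rot"],s["contact_force"])
E
```

```text
clock: 6.45
eef_pos: [502.3, 0.2, 150.8]
tcp_rot: [-3.141, 0.006, 3.084]
contact_force: [1.2, 0.8, -0.4]
opening: 0.702
grasp_force: 0.0
clock: 6.65
eef_pos: [481.4, 1.4, 149.7]
tcp_rot: [-3.141, 0.006, 3.084]
contact_force: [0.5, 0.6, -0.1]
opening: 0.704
grasp_force: 0.0
[481.44711499   1.33134503 148.43747618] [-3.14108217  0.00432328  3.08366138] [ 0.06577529 -0.47107256 -0.11961419]
```

View pics/w4.png

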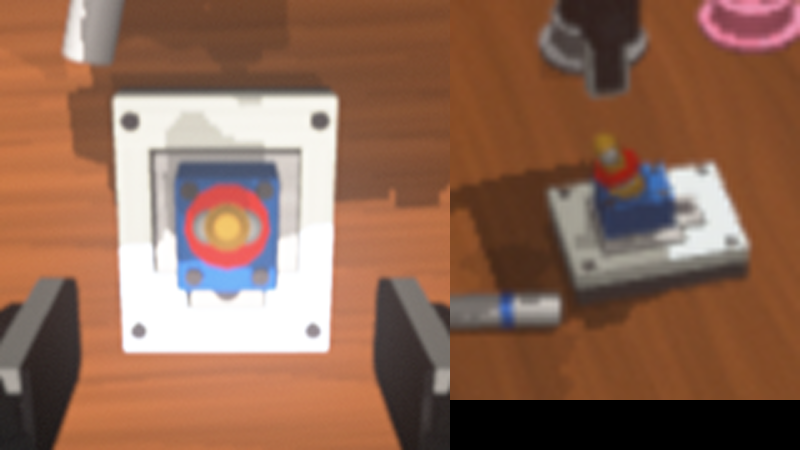

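The block is seated: its flange sits inside the pocket walls and the blue body stands upright. I'll measure its final pose now, and get the coupler's position from the top and side views.

Run:
```python
from h import *
import pickle
w,g,t=pickle.load(open("pics/w4.pkl","rb"));im=w["image"];hsv=cv2.cvtColor(im,cv2.COLOR_RGB2HSV)
U,V=map(int,proj(w,[500,1,34]));k=2.5;u00,v00=U-90,max(0,V-90)
G=cv2.cvtColor(im,cv2.COLOR_RGB2GRAY).astype(float);pts=[]
for u,v in [(130,121),(320,121),(139,331),(313,331)]:
    u0,v0=int(round(u00+u/k)),int(round(v00+v/k));p=G[v0-5:v0+6,u0-5:u0+6];a=np.median(p)-p;a[a<50]=0
    yy,xx=np.mgrid[v0-5:v0+6,u0-5:u0+6];pts.append(ray(w,(a*xx).sum()/a.sum(),(a*yy).sum()/a.sum(),22)[:2])
p=np.array(pts);d=(p[2]+p[3]-p[0]-p[1]);e=d/np.linalg.norm(d);n=np.array([-e[1],e[0]]);o=p.mean(0)-7*e
print(p.round(1),"yaw",np.degrees(np.arctan2(e[1],e[0])),"nest",o)
b=cv2.inRange(hsv,(100,120,30),(128,255,255));R=np.zeros_like(b);R[V-40:V+60,U-35:U+35]=255;b&=R
L=[]
for v in range(V-15,V+18,4):
    x=np.where(b[v])[0];L.append((ray(w,x.min(),v,46)[:2]+ray(w,x.max()+1,v,46)[:2])/2-o)
print("y",(np.array(L)@n).round(2),"x along",(np.array(L)@e).round(1))
F=[]
for u in range(U-12,U+13,4): F.append(ray(w,u,np.where(b[:,u])[0].max()+1,46)[:2]-o)
F=np.array(F);print("x",(F@e-20).round(2))
red=(cv2.inRange(hsv,(0,150,120),(6,255,255))|cv2.inRange(hsv,(174,150,120),(180,255,255)))&R
c=max(cv2.findContours(red,0,1)[0],key=cv2.contourArea);el=cv2.fitEllipse(cv2.convexHull(c));q=ray(w,*el[0],12+34+17*np.cos(.349))[:2]-o;print("collar ctr in nest (expect -9.8,0)",q@e,q@n,el)
# coupler: orange masks in top and side
for nm,f,pt in [("top",t,[527,198,60]),("side",g,[527,198,60])]:
    h=cv2.cvtColor(f["image"],cv2.COLOR_RGB2HSV);m=cv2.inRange(h,(8,150,120),(22,255,255));u,v=map(int,proj(f,pt))
    k0=np.zeros_like(m);k0[v-40:v+40,u-30:u+30]=255;N,l,s,c=cv2.connectedComponentsWithStats(m&k0)
    print(nm,(u,v),[(s[i].tolist(),c[i].round(1)) for i in range(1,N) if s[i,4]>8])
    for P in ([527,198,101],[527,198,50]):print(proj(f,P))
s=r.sense();print(s["eef_pos"],move([505,198,230],[np.pi,0,np.pi]))
```

```text
[[463.9 -30.2]
 [467.6  35.1]
 [544.  -34.5]
 [547.8  30.7]] yaw -3.1453348234643683 nest [498.81620345   0.67619378]Traceback (most recent call last):
  File "<stdin>", line 14, in <module>
    return umr_minimum(a, axis, None, out, keepdims, initial, where)
ValueError: zero-size array to reduction operation minimum which has no identity
```

Run:
```python
from h import *
import pickle
w,g,t=pickle.load(open("pics/w4.pkl","rb"));im=w["image"];hsv=cv2.cvtColor(im,cv2.COLOR_RGB2HSV)
U,V=map(int,proj(w,[500,1,34]));o=np.array([498.8,.68]);a=np.radians(-3.15);e=np.array([np.cos(a),np.sin(a)]);n=np.array([-e[1],e[0]])
b=cv2.inRange(hsv,(98,110,30),(130,255,255))
N,l,s,c=cv2.connectedComponentsWithStats(b);i=1+s[1:,4].argmax();b=(l==i);print(U,V,s[i],c[i])
x0,y0,W,H=s[i][:4]
L=[]
for v in range(y0+int(H*.3),y0+H-4,5):
    x=np.where(b[v])[0];L.append((ray(w,x.min(),v,46)[:2]+ray(w,x.max()+1,v,46)[:2])/2-o)
print("y",(np.array(L)@n).round(2))
F=np.array([ray(w,u,np.where(b[:,u])[0].max()+1,46)[:2]-o for u in range(x0+5,x0+W-5,4)]);print("x",(F@e-20).round(2))
R=np.zeros(b.shape,np.uint8);R[y0:y0+H,x0:x0+W]=255
red=(cv2.inRange(hsv,(0,150,100),(6,255,255))|cv2.inRange(hsv,(174,150,100),(180,255,255)))&R
c=max(cv2.findContours(red,0,1)[0],key=cv2.contourArea);el=cv2.fitEllipse(cv2.convexHull(c));q=ray(w,*el[0],62)[:2]-o;print("collar ctr in nest (expect -9.8,0)",q@e,q@n,el)
for nm,f,pt in [("top",t,[527,198,60]),("side",g,[527,198,60])]:
    h=cv2.cvtColor(f["image"],cv2.COLOR_RGB2HSV);m=cv2.inRange(h,(8,150,120),(22,255,255));u,v=map(int,proj(f,pt))
    k0=np.zeros_like(m);k0[max(0,v-40):v+40,u-30:u+30]=255;N,l,s,c=cv2.connectedComponentsWithStats(m&k0)
    print(nm,(u,v),[(s[i].tolist(),c[i].round(1)) for i in range(1,N) if s[i,4]>8],[np.round(proj(f,P),1) for P in ([527,198,101],[527,198,50])])
print(r.sense()["eef_pos"])
```

```text
252 212 [233 193  40  45 385] [252.80779221 225.19480519]
y [1.1  0.68 0.67 1.07 1.05 0.63]
x [-8.73 -1.5  -1.49 -0.57 -0.56 -1.46 -1.45 -9.55]
collar ctr in nest (expect -9.8,0) -9.748439922375841 0.5747898943101645 ((252.3411407470703, 211.88198852539062), (30.69567108154297, 32.26388168334961), 86.05708312988281)
top (151, 203) [([141, 191, 17, 20, 163], array([148.5, 201.8]))] [array([146.9, 201.6]), array([152.5, 203.5])]
side (211, 134) [([181, 94, 60, 80, 2663], array([207.7, 141.6])), ([235, 94, 6, 9, 30], array([238.4,  96.7]))] [array([211.3, 122.5]), array([212. , 136.8])]
[481.44711499   1.33134503 148.43747618]
```

```bash
python3 -m crank '[[-0.007,0.04,0,0,0,0,0.1],[-0.014,0.08,0,0,0,0,0.1],[-0.021,0.12,0,0,0,0,0.1],[-0.028,0.16,0,0,0,0,0.1],[-0.0345,0.199,0,0,0,0,0.1]]' >/dev/null;python3 -m crank '[[0,0,0,0,0,0,0.1],[0,0,0,0,0,0,0.1]]'
python3 - <<'E'
from h import *
import pickle
w=cams.grab_frame("wrist");pickle.dump(w,open("pics/w5.pkl","wb"));im=w["image"]
s=r.sense();print(r.finger_overhang,s["eef_pos"],s["tcp_rot"])
h=cv2.cvtColor(im,cv2.COLOR_RGB2HSV);m=cv2.inRange(h,(8,150,120),(22,255,255))
N,l,st,c=cv2.connectedComponentsWithStats(m);print([(st[i].tolist(),c[i].round(1)) for i in range(1,N) if st[i,4]>60])
print([np.round(proj(w,P),1) for P in ([527,198,101],[527,198,54])])
cv2.imwrite("pics/w5.png",im[:,:,::-1])
E
```

```text
clock: 7.5
eef_pos: [527.6, 198.7, 147.9]
tcp_rot: [-3.14, 0.004, 3.086]
contact_force: [0.4, -0.5, -0.3]
opening: 0.902
grasp_force: 0.0
19.0 [527.34454629 197.79559132 147.95329016] [-3.14016415  0.00336738  3.0844055 ]
[([0, 0, 512, 344, 112895], array([279.2, 151.7])), ([211, 0, 59, 9, 342], array([237.6,   3. ])), ([240, 140, 17, 8, 61], array([248.6, 144. ])), ([390, 349, 50, 35, 643], array([416.4, 370.8])), ([66, 350, 49, 34, 1109], array([ 92.5, 369.7]))]
[array([249.8, 222.9]), array([250.3, 199.3])]
```

View pics/w5.png

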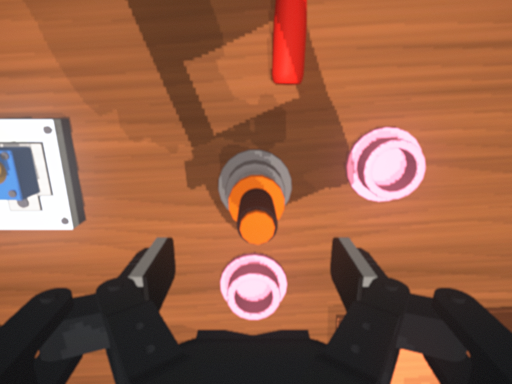

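The view shows the orange cap at about (257,228), above the grey cup. The shoulder is near (256,197) and the pink decoys stay clear of the fingers.

Run:
```python
from h import *
import pickle
w=pickle.load(open("pics/w5.pkl","rb"));im=w["image"].astype(int)
m=((im[...,0]>200)&(im[...,2]<40)&(im[...,1]>80)).astype(np.uint8);m[:,:200]=0;m[:,320:]=0;m[260:]=0
for c in cv2.findContours(m,0,1)[0]:
    if cv2.contourArea(c)>40:
        el=cv2.fitEllipse(cv2.convexHull(c));print(cv2.boundingRect(c),cv2.contourArea(c),el)
ys,xs=np.where(m);print(xs.min(),xs.max(),ys.min(),ys.max())
for v in (190,195,200,225,230):
    x=xs[ys==v]
    if len(x):print(v,x.min(),x.max(),ray(w,x.min(),v,101)[:2],ray(w,x.max()+1,v,101)[:2],ray(w,(x.min()+x.max()+1)/2,v,54)[:2])
print("bottom",ray(w,257,ys.max()+1,101))
print(r.sense()["eef_pos"])
```

```text
(240, 212, 35, 27) 533.5 ((256.556884765625, 225.58023071289062), (27.3787899017334, 34.2698974609375), 85.16382598876953)
(230, 176, 54, 44) 850.0 ((255.841552734375, 202.1539306640625), (52.26633834838867, 54.73930740356445), 75.41114044189453)
230 283 176 241
190 233 279 [505.37960389 189.25514559] [506.94814529 217.21200081] [519.83483465 203.09590598]
195 230 281 [508.38842688 187.22920486] [510.13195516 218.31304329] [523.78121015 202.5067747 ]
200 230 282 [511.52824254 186.98559884] [513.31364468 218.82436049] [527.8097002  202.67744913]
225 240 273 [528.05171106 191.89132967] [529.22461182 212.8359111 ] [548.47904472 201.98660947]
230 241 273 [531.42304505 192.28332928] [532.56694829 212.71582835] [552.757443   202.15986143]
bottom [540.13361028 201.76638618 101.        ]
[527.34454629 197.79559132 147.95329016]
```

```bash
python3 -m crank '[[-0.0016,0.0046,0.02,0,0,0,0.1],[-0.0016,0.0046,0.045,0,0,0,0.1],[-0.0016,0.0046,0.063,0,0,0,0.1],[-0.0016,0.0046,0.063,0,0,0,0.4],[-0.0016,0.0046,0.063,0,0,0,0.85]]' 80 ;python3 -m crank '[[0,0,0,0,0,0,0.85],[0,0,0,0,0,0,0.85],[0,0,0,0,0,0,0.85],[0,0,0,0,0,0,0.85]]'
```

```text
clock: 8.05
eef_pos: [529.7, 201.5, 85.9]
tcp_rot: [-3.141, 0.004, 3.082]
contact_force: [0.3, -0.3, 0.5]
opening: 0.58
grasp_force: 0.0
clock: 8.45
eef_pos: [530.7, 202.4, 87.3]
tcp_rot: [-3.142, 0.007, 3.084]
contact_force: [0.1, -2.5, 6.5]
opening: 0.285
grasp_force: 78.4
```

```bash
python3 -m crank '[[0,0,-0.01,0,0,0,0.85],[0,0,-0.04,0,0,0,0.85],[0,0,-0.08,0,0,0,0.85],[0,0,-0.11,0,0,0,0.85],[0,0,-0.11,0,0,0,0.85]]'
cat >> h.py <<'E'
YA=np.radians(-3.15)
Rt=Ro.from_euler('z',YA)*Ro.from_euler('y',-np.radians(20))   # nipple frame
AX=Rt.apply([0,0,1.]); C=np.array([488.8,1.8,62.])            # collar face centre, free
TR=Rt*Ro.from_euler('xyz',[np.pi,0,np.pi])                    # tool frame when aligned
def goal(d,mouth=81.3,off=(0,0)):                             # mouth d mm above free collar face
    return move(C+AX*(d+mouth)+TR.apply([off[0],off[1],0]),TR.as_euler('xyz'))
E
python3 - <<'E'
from h import *
print(AX,TR.apply([0,0,1]),goal(45.5),r.sense()["eef_pos"])
E
```

```text
clock: 8.95
eef_pos: [531.7, 203.5, 201.1]
tcp_rot: [3.139, 0.012, 3.084]
contact_force: [0.7, -0.1, -2.0]
opening: 0.279
grasp_force: 78.6
[-0.34150338  0.01879407  0.93969262] [ 0.34150338 -0.01879407 -0.93969262] (array([ 0.0747, -0.2041,  0.0185]), array([ 0.0024, -0.3369, -0.0035])) [531.70162435 203.54329165 201.12966389]
```

```bash
python3 -m crank '[[0.015,-0.04,0,0,-0.067,0,0.85],[0.03,-0.08,0,0,-0.135,0,0.85],[0.045,-0.122,0.004,0,-0.202,0,0.85],[0.06,-0.163,0.01,0,-0.27,0,0.85],[0.0747,-0.2041,0.0185,0.002,-0.337,-0.003,0.85]]' >/dev/null;python3 -m crank '[[0,0,0,0,0,0,0.85],[0,0,0,0,0,0,0.85],[0,0,0,0,0,0,0.85]]'
python3 - <<'E'
from h import *
import pickle
w=cams.grab_frame("wrist");g=cams.grab_frame("side");t=cams.grab_frame("top");pickle.dump((w,g,t),open("pics/w6.pkl","wb"))
s=r.sense();print(s["eef_pos"],s["tcp_rot"],TR.as_euler('xyz'),goal(45.5))
a=cv2.resize(w["image"][100:384,140:380,::-1],(500,592),interpolation=cv2.INTER_CUBIC)
u,v=map(int,proj(g,[480,0,100]));b=cv2.resize(g["image"][v-60:v+60,u-30:u+30,::-1],(296,592),interpolation=cv2.INTER_CUBIC)
cv2.imwrite("pics/w6.png",np.hstack([a,b]));print(u,v)
E
```

```text
clock: 9.75
eef_pos: [444.0, 3.4, 177.7]
tcp_rot: [-3.139, 0.343, 3.087]
contact_force: [-0.8, -0.7, -1.8]
opening: 0.28
grasp_force: 79.1
[444.06451887   3.94691385 177.52851397] [-3.13863441  0.34249006  3.08874259] [3.14159265 0.34906585 3.08661478] (array([-0.0026,  0.0003, -0.0029]), array([-0.0022, -0.0066,  0.002 ]))
213 162
```

View pics/w6.png

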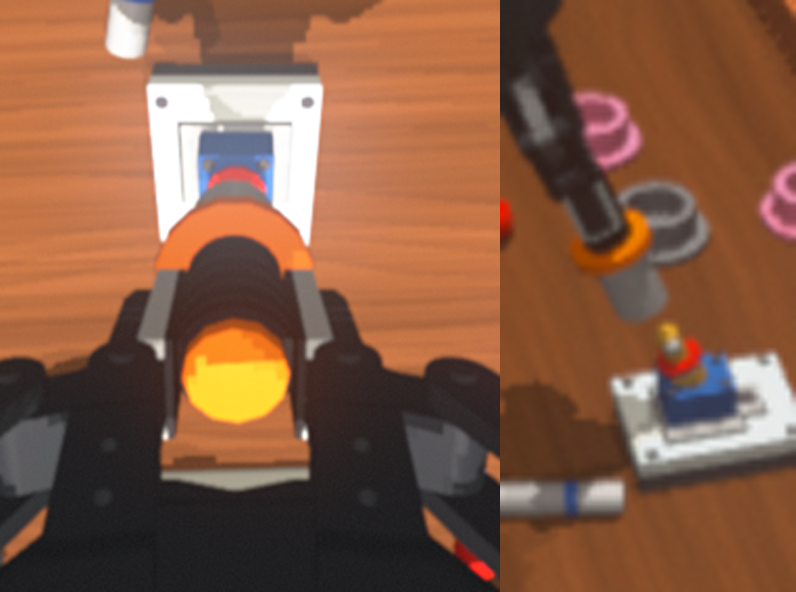

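The wrist view shows the cap (236,372), shoulder and collar (237,185) in line laterally. The side view shows the coupler tilted parallel above the nipple, with the mouth at about (640,303) and the tip at (668,330). I'll check that numerically.

Run:
```python
from h import *
import pickle
w,g,t=pickle.load(open("pics/w6.pkl","rb"));s=r.sense();R=rot(s["tcp_rot"]);p=s["eef_pos"]
im=w["image"].astype(int)
m=((im[...,0]>200)&(im[...,2]<60)&(im[...,1]>100)).astype(np.uint8);m[:,:200]=0;m[:,300:]=0;m[:240]=0;m[310:]=0
c=max(cv2.findContours(m,0,1)[0],key=cv2.contourArea);el=cv2.fitEllipse(cv2.convexHull(c));print("cap wrist",el[0],el[1],"pred",[np.round(proj(w,p+R.apply([dx,0,-13.7])),1) for dx in (0,2)])
for nm,f in (("side",g),("top",t)):
    im=f["image"].astype(int);h=cv2.cvtColor(f["image"],cv2.COLOR_RGB2HSV)
    def near(mask,P,n,lim=25):
        u,v=map(int,proj(f,P));k=np.zeros_like(mask);k[v-lim:v+lim,u-lim:u+lim]=1
        N,l,st,c=cv2.connectedComponentsWithStats((mask*k).astype(np.uint8))
        if N<2: print(nm,n,"none pred",np.round(proj(f,P),1));return
        i=1+st[1:,4].argmax();b=st[i];print(nm,n,"bbox ctr",b[0]+b[2]/2,b[1]+b[3]/2,b[2:],"pred",np.round(proj(f,P),1))
    sh=p+R.apply([0,0,81.3-44]);near((im[...,0]>150)&(im[...,2]<50)&(im[...,1]>60)&(im[...,0]>1.5*im[...,1]),sh,"shoulder")
    near((im[...,0]>130)&(im[...,1]<70)&(im[...,2]<70),C-AX*1.5,"collar",10)
    near((im[...,0]>120)&(im[...,2]<90)&(im[...,1]>90),C+AX*15,"brass tip",10)
    print("  pred tip",np.round(proj(f,C+AX*20.5),1),"mouth",np.round(proj(f,p+R.apply([0,0,81.3])),1))
    for k,d in zip("xyz",np.eye(3)*5): print("  5mm",k,np.round(np.array(proj(f,C+d))-np.array(proj(f,C)),2))
```

```text
cap wrist (252.66343688964844, 279.8224792480469) (44.813655853271484, 50.691062927246094) pred [array([251.5, 278.2]), array([251.5, 274. ])]
side shoulder bbox ctr 206.0 150.0 [16 12 62] pred [204.1 150.6]
side collar bbox ctr 220.0 174.0 [ 8  8 29] pred [217.5 173.6]
side brass tip bbox ctr 217.5 169.5 [ 5  5 17] pred [215.3 169.4]
  pred tip [214.5 167.9] mouth [210.4 162.7]
  5mm x [ 1.77 -0.35]
  5mm y [-0.5  -1.07]
  5mm z [-0.06 -1.46]
top shoulder bbox ctr 223.5 227.5 [1 1 1] pred [226.2 230.7]
top collar bbox ctr 230.5 216.0 [ 7  4 11] pred [229.4 218.1]
top brass tip bbox ctr 226.5 226.0 [17  8 78] pred [228.9 220.1]
  pred tip [228.7 220.8] mouth [228.  224.8]
  5mm x [ 0.02 -2.01]
  5mm y [-2.01  0.  ]
  5mm z [-0.14 -0.1 ]
```

```bash
python3 -m crank '[[-0.0025,0.0003,0.005,-0.002,-0.006,0.002,0.85],[-0.0025,0.0003,0.01,-0.002,-0.006,0.002,0.85],[-0.0025,0.0003,0.016,-0.002,-0.006,0.002,0.85],[-0.0025,0.0003,0.016,-0.002,-0.006,0.002,0.85],[-0.0025,0.0003,0.016,-0.002,-0.006,0.002,0.85]]' 100
python3 - <<'E'
from h import *
import pickle
w=cams.grab_frame("wrist");g=cams.grab_frame("side");pickle.dump((w,g),open("pics/w7.pkl","wb"))
print(goal(23))
u,v=map(int,proj(g,[478,0,95]));b=cv2.resize(g["image"][v-35:v+35,u-25:u+30,::-1],(440,560),interpolation=cv2.INTER_CUBIC)
a=cv2.resize(w["image"][100:240,205:295,::-1],(360,560),interpolation=cv2.INTER_CUBIC)
cv2.imwrite("pics/w7.png",np.hstack([a,b]))
E
```

```text
clock: 10.4
eef_pos: [450.6, 2.9, 162.5]
tcp_rot: [-3.141, 0.347, 3.085]
contact_force: [0.1, 0.6, -1.1]
opening: 0.274
grasp_force: 98.1
(array([-0.0012,  0.001 ,  0.0036]), array([-0.0009, -0.0012, -0.0014]))
```

View pics/w7.png

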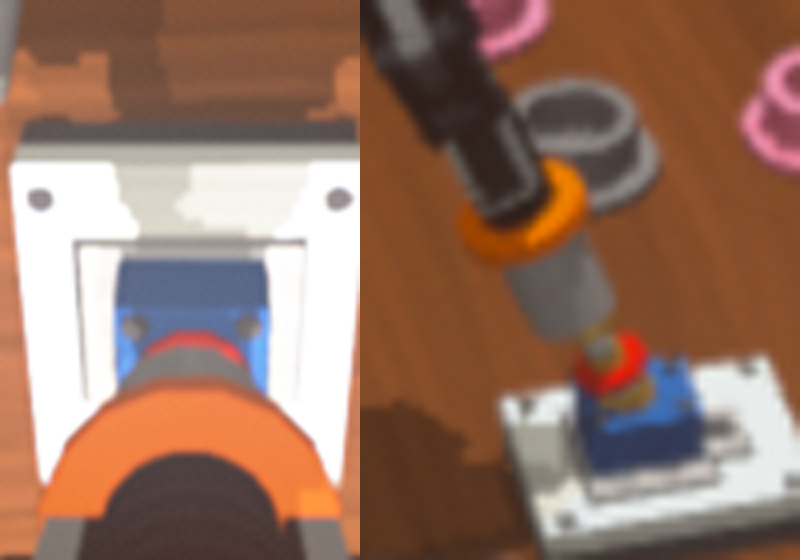

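The side crop shows the mouth just above the tip, with the coupler axis slightly left (-x) of the nipple. The wrist crop is centred laterally. I'll quantify the x residual.

Run:
```python
from h import *
import pickle
w,g=pickle.load(open("pics/w7.pkl","rb"));s=r.sense();R=rot(s["tcp_rot"]);p=s["eef_pos"]
f=g;K=6;im=cv2.resize(f["image"],None,fx=K,fy=K,interpolation=cv2.INTER_CUBIC).astype(int)
def ell(mask,P,lim,n):
    u,v=[int((q+.5)*K) for q in proj(f,P)];L=lim*K;k=np.zeros(mask.shape,np.uint8);k[v-L:v+L,u-L:u+L]=mask[v-L:v+L,u-L:u+L]
    c=max(cv2.findContours(k,0,1)[0],key=cv2.contourArea);h=cv2.convexHull(c);e=cv2.fitEllipse(h);q=(np.array(e[0])+.5)/K-.5
    print(n,q.round(2),np.array(e[1])/K,"res",(q-np.array(proj(f,P))).round(2))
r_,g_,b_=im[...,0],im[...,1],im[...,2]
ell(((r_>170)&(b_<60)&(g_>70)&(g_<190)).astype(np.uint8),p+R.apply([0,0,81.3-44]),12,"shoulder")
ell(((r_>130)&(g_<75)&(b_<75)).astype(np.uint8),C-AX*1,7,"collar")
h=cv2.cvtColor(im.astype(np.uint8),cv2.COLOR_RGB2HSV)
# socket edges on scan lines perpendicular-ish (rows) : grey low saturation
for v in range(int(proj(f,p+R.apply([0,0,60]))[1]),int(proj(f,p+R.apply([0,0,78]))[1])+1):
    u0=proj(f,p+R.apply([0,0,70]))[0];row=h[int((v+.5)*K),:,1];x=[i for i in range(int((u0-12)*K),int((u0+14)*K)) if row[i]<70]
    if x:
        # predicted axis u at this row
        t=np.linspace(40,100,300);pu,pv=proj(f,p+R.apply(np.c_[0*t,0*t,t]));print(v,x[0]/K,x[-1]/K,(x[0]+x[-1])/2/K-.4,"axis pred",np.interp(v,pv,pu).round(2))
t=np.linspace(-10,21,100);pu,pv=proj(f,C+np.outer(t,AX));b=cv2.inRange(cv2.cvtColor(f["image"],cv2.COLOR_RGB2HSV),(100,110,30),(130,255,255))
u,v=map(int,proj(f,[498,1,30]));k=np.zeros_like(b);k[v-14:v+14,u-14:u+14]=b[v-14:v+14,u-14:u+14];ys,xs=np.where(k)
P=np.array([Rt.as_matrix()@[0,0,0]]);cor=np.array([[x,y,z] for x in(-20,20) for y in(-17,17) for z in(12,34)]);B=Ro.from_euler('z',YA).apply(cor)+[498.1,1.3,12];pu,pv=proj(f,B)
print("blue bbox",xs.min(),xs.max()+1,ys.min(),ys.max()+1,"pred",pu.min()+.5,pu.max()+.5,pv.min()+.5,pv.max()+.5)
```

```text
shoulder [210.62 153.9 ] [ 8.95545642 11.20435079] res [ 3.53 -1.05]
collar [220.08 173.33] [6.72730192 9.40953255] res [ 2.62 -0.12]
161 211.0 217.16666666666666 213.68333333333334 axis pred 210.28
162 208.5 217.83333333333334 212.76666666666665 axis pred 210.81
163 206.66666666666666 218.16666666666666 212.01666666666665 axis pred 211.34
164 207.16666666666666 218.83333333333334 212.6 axis pred 211.86
165 207.5 219.0 212.85 axis pred 212.39
blue bbox 218 230 174 184 pred 212.88387973056098 229.9948499346044 172.99123626383684 188.94703130423457
```

Run:
```python
from h import *
import pickle
w,g=pickle.load(open("pics/w7.pkl","rb"));s=r.sense();R=rot(s["tcp_rot"]);p=s["eef_pos"];X=Rt.apply([-1,0,0])
for n,P in dict(collar_top=C+13*X,collar_bot=C+13*X-2*AX,blue_back=[498.1-20,1.3+1.1,46],nest_back_top=[498.8-41,.7+2.2,22],sh_low=p+R.apply([22,0,41.3]),sh_up=p+R.apply([22,0,33.3]),mouth=p+R.apply([15,0,81.3])).items(): print(n,np.round(proj(w,np.array(P)),1))
for v in range(125,200): print(v,w["image"][v,253].tolist(),end=" ; ")
```

```text
collar_top [252.6 181.4]
collar_bot [252.6 180.8]
blue_back [252.6 175.1]
nest_back_top [251.8 140. ]
sh_low [250.8 192.5]
sh_up [250.7 196.6]
mouth [251.1 186.1]
125 [122, 84, 66] ; 126 [113, 80, 64] ; 127 [109, 80, 64] ; 128 [108, 79, 65] ; 129 [108, 81, 69] ; 130 [103, 83, 76] ; 131 [94, 84, 82] ; 132 [90, 84, 83] ; 133 [89, 84, 83] ; 134 [93, 87, 87] ; 135 [115, 110, 106] ; 136 [151, 147, 140] ; 137 [178, 173, 164] ; 138 [184, 179, 169] ; 139 [183, 179, 168] ; 140 [195, 190, 180] ; 141 [226, 223, 210] ; 142 [241, 239, 231] ; 143 [244, 241, 234] ; 144 [242, 240, 232] ; 145 [241, 238, 230] ; 146 [240, 238, 229] ; 147 [242, 239, 231] ; 148 [245, 242, 235] ; 149 [247, 245, 238] ; 150 [247, 245, 238] ; 151 [246, 244, 237] ; 152 [247, 245, 238] ; 153 [246, 244, 237] ; 154 [238, 235, 228] ; 155 [225, 222, 213] ; 156 [220, 216, 204] ; 157 [218, 213, 201] ; 158 [202, 198, 188] ; 159 [177, 172, 166] ; 160 [158, 154, 150] ; 161 [159, 154, 150] ; 162 [172, 164, 161] ; 163 [174, 168, 166] ; 164 [150, 149, 157] ; 165 [113, 121, 143] ; 166 [93, 106, 137] ; 167 [90, 104, 135] ; 168 [90, 104, 135] ; 169 [91, 105, 137] ; 170 [92, 105, 136] ; 171 [92, 104, 136] ; 172 [92, 106, 138] ; 173 [92, 105, 137] ; 174 [93, 105, 136] ; 175 [94, 105, 137] ; 176 [93, 108, 143] ; 177 [96, 114, 154] ; 178 [97, 117, 160] ; 179 [95, 116, 159] ; 180 [93, 113, 156] ; 181 [102, 110, 150] ; 182 [133, 100, 127] ; 183 [176, 89, 96] ; 184 [209, 85, 83] ; 185 [216, 91, 89] ; 186 [190, 108, 107] ; 187 [153, 125, 123] ; 188 [136, 130, 128] ; 189 [135, 130, 128] ; 190 [136, 128, 127] ; 191 [136, 128, 127] ; 192 [137, 127, 123] ; 193 [146, 121, 112] ; 194 [159, 109, 92] ; 195 [171, 103, 78] ; 196 [180, 102, 74] ; 197 [210, 113, 76] ; 198 [233, 125, 77] ; 199 [243, 134, 77] ;
```

```bash
python3 -m crank '[[-0.0023,0.0006,0,-0.001,-0.001,-0.001,0.85],[-0.0023,0.0006,0.003,-0.001,-0.001,-0.001,0.85],[-0.0023,0.0006,0.006,-0.001,-0.001,-0.001,0.85],[-0.0023,0.0006,0.006,-0.001,-0.001,-0.001,0.85]]'; python3 -m crank '[[0,0,0.003,0,0,0,0.85],[0,0,0.005,0,0,0,0.85],[0,0,0.005,0,0,0,0.85]]'
python3 - <<'E'
from h import *
s=r.sense();print(goal(0),TR.inv().apply(s["contact_force"]))
E
```

```text
clock: 10.9
eef_pos: [454.9, 3.3, 157.7]
tcp_rot: [3.141, 0.348, 3.086]
contact_force: [-0.4, 0.1, -2.3]
opening: 0.274
grasp_force: 98.1
clock: 11.2
eef_pos: [456.6, 3.2, 153.1]
tcp_rot: [3.141, 0.348, 3.086]
contact_force: [-0.3, 0.1, -1.0]
opening: 0.272
grasp_force: 98.1
(array([0.0009, 0.0004, 0.0153]), array([ 0.    , -0.0006, -0.0004])) [0.62905331 0.12328177 0.83903539]
```

No lateral load with the tip about 5 mm inside the mouth, so I'll continue down by feel.

```bash
for i in 1; do python3 -m crank '[[0,0,0.002,0,0,0,0.85],[0,0,0.004,0,0,0,0.85],[0,0,0.004,0,0,0,0.85]]';python3 -m crank '[[0,0,0.002,0,0,0,0.85],[0,0,0.004,0,0,0,0.85],[0,0,0.004,0,0,0,0.85]]'
python3 - <<'E'
from h import *
s=r.sense();print(goal(0),TR.inv().apply(s["contact_force"]),s["wrist_torque"])
E
done
```

```text
clock: 11.5
eef_pos: [458.3, 3.1, 149.7]
tcp_rot: [3.141, 0.349, 3.086]
contact_force: [-0.3, -0.4, 1.7]
opening: 0.274
grasp_force: 99.3
clock: 11.8
eef_pos: [459.5, 3.0, 145.6]
tcp_rot: [3.141, 0.349, 3.086]
contact_force: [0.3, 0.5, -2.3]
opening: 0.279
grasp_force: 99.0
(array([0.001 , 0.0004, 0.0073]), array([ 0.0001, -0.0003, -0.0004])) [0.53685319 0.53516825 2.24565915] [-0.0079405   0.10266189 -0.01297556]
```

```bash
for i in 1; do python3 -m crank '[[0,0,0.002,0,0,0,0.85],[0,0,0.004,0,0,0,0.85],[0,0,0.004,0,0,0,0.85]]'|sed -n '2,4p';python3 -m crank '[[0,0,0.002,0,0,0,0.85],[0,0,0.004,0,0,0,0.85],[0,0,0.004,0,0,0,0.85]]'|sed -n '2,4p'; python3 -m crank '[[0,0,0.002,0,0,0,0.85],[0,0,0.003,0,0,0,0.85],[0,0,0.003,0,0,0,0.85]]'
python3 - <<'E'
from h import *
s=r.sense();print(goal(0),TR.inv().apply(s["contact_force"]),s["wrist_torque"])
E
done
```

```text
eef_pos: [460.6, 2.9, 141.7]
tcp_rot: [3.141, 0.348, 3.086]
contact_force: [1.7, -0.7, -5.7]
eef_pos: [462.1, 2.9, 138.2]
tcp_rot: [3.141, 0.349, 3.086]
contact_force: [-2.4, -0.2, 2.9]
clock: 12.7
eef_pos: [463.2, 2.8, 135.6]
tcp_rot: [3.141, 0.349, 3.086]
contact_force: [-5.5, 0.1, 5.7]
opening: 0.274
grasp_force: 99.1
(array([ 0.0011,  0.0004, -0.0034]), array([ 0.0001, -0.0001, -0.0004])) [ 3.27662566 -0.21069751 -7.2083786 ] [0.01522724 0.57278191 0.00076754]
```

It has snapped on (a downward pull, then the collar spring rising). I'll press to the stop.

```bash
for i in 1; do python3 -m crank '[[0,0,0.001,0,0,0,0.85],[0,0,0.002,0,0,0,0.85],[0,0,0.002,0,0,0,0.85]]' 120|sed -n '2,4p';python3 -m crank '[[0,0,0.001,0,0,0,0.85],[0,0,0.002,0,0,0,0.85],[0,0,0.002,0,0,0,0.85]]'|sed -n '2,4p'; python3 -m crank '[[0,0,0.001,0,0,0,0.85],[0,0,0.001,0,0,0,0.85]]'
python3 - <<'E'
from h import *
s=r.sense();print(goal(0),TR.inv().apply(s["contact_force"]),s["wrist_torque"])
E
done
```

```text
eef_pos: [463.8, 2.8, 133.8]
tcp_rot: [3.141, 0.349, 3.086]
contact_force: [-5.0, 0.6, 7.7]
eef_pos: [464.5, 2.7, 132.1]
tcp_rot: [3.141, 0.349, 3.086]
contact_force: [-7.0, -0.3, 11.3]
clock: 13.5
eef_pos: [465.0, 2.7, 132.0]
tcp_rot: [3.141, 0.35, 3.086]
contact_force: [-17.1, -0.2, 30.9]
opening: 0.267
grasp_force: 122.0
(array([ 0.0016,  0.0004, -0.0074]), array([ 0.0001,  0.0011, -0.0005])) [  5.51389929  -1.14194081 -34.83745824] [ 0.07324127  1.23602968 -0.01472396]
```

The axial force jumped from 13 to 35 N at 7.4 mm of collar travel, so this is the hard stop. I'll ease off slightly and check that it holds.

```bash
python3 -m crank '[[0,0,-0.0003,0,0,0,0.85],[0,0,-0.0003,0,0,0,0.85],[0,0,-0.0003,0,0,0,0.85],[0,0,-0.0003,0,0,0,0.85],[0,0,-0.0003,0,0,0,0.85]]'; python3 -m crank '[[0,0,0,0,0,0,0.85],[0,0,0,0,0,0,0.85],[0,0,0,0,0,0,0.85],[0,0,0,0,0,0,0.85],[0,0,0,0,0,0,0.85]]';python3 - <<'E'
from h import *
s=r.sense();print(goal(0),TR.inv().apply(s["contact_force"]))
g=cams.grab_frame("side");f=g;im=f["image"].astype(int);u,v=map(int,proj(f,C))
b=cv2.inRange(cv2.cvtColor(f["image"],cv2.COLOR_RGB2HSV),(100,110,30),(130,255,255));ys,xs=np.where(b[v-15:v+25,u-15:u+20]);print("blue rows",ys.min()+v-15,ys.max()+v-15,"cols",xs.min()+u-15,xs.max()+u-15)
m=(im[...,0]>130)&(im[...,1]<75)&(im[...,2]<75);ys,xs=np.where(m[v-12:v+15,u-12:u+14]);print("red n",len(ys),(ys.min()+v-12,ys.max()+v-12) if len(ys) else "", "collar pred free/down",proj(f,C)[1],proj(f,C-7*AX)[1])
E
```

```text
clock: 14.0
eef_pos: [464.8, 2.7, 132.0]
tcp_rot: [3.141, 0.35, 3.086]
contact_force: [-13.9, 0.2, 24.9]
opening: 0.271
grasp_force: 120.7
clock: 14.5
eef_pos: [464.8, 2.7, 132.0]
tcp_rot: [3.141, 0.35, 3.086]
contact_force: [-14.4, 0.1, 25.2]
opening: 0.268
grasp_force: 120.7
(array([ 0.0014,  0.0004, -0.0073]), array([ 0.0001,  0.0008, -0.0005])) [  4.94018954  -0.67275379 -28.59242812]
blue rows 174 183 cols 219 229
red n 47 (np.int64(161), np.int64(171)) collar pred free/down 173.2032040205373 174.9733068369467
```

```bash
python3 -c "from rig import sign_off; print(sign_off())"
```

```text
the job is handed in; nothing more can be done
None
```

I handed the job in at about 14.6 s: the block is seated in the nest, and the arm still grips the coupler, snapped onto the nipple and held down with about 28 N against what the force jump at about 7.4 mm of collar travel (of 7) shows to be its stop; a last picture showed the block unmoved, but the collar's depth was judged from force and position.

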